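Vent the vacuum tin sealer with its pull knob

TASK

Vent the vacuum tin sealer: take the round mushroom-headed knob on its deck, pull it straight up to the end of its travel, keep it out for a second, then push it back down fully home and let go. Leave the T-shaped handle next to it at the height where it is set, and do not shift the loose gold tin beside the machine.

Things in the scene. Friction and masses are not known exactly. Their poses are not given: they have to be found in the camera images.
- vent_knob_grip (a point): The knob to work: round black mushroom head, 34 mm across, 22 mm tall, on a thin upright stem over a 26 mm collar, at the front of the deck of the tin sealer (fixed low white box with steel deck). Point: on its axis, mid-height of the head, 35 mm above the deck when in (head top 11 mm higher; straight side 6 mm up and down). z up, x to the sealer's back, y along its front edge.
- vent_knob (a joint): Travel of the mushroom knob in m, straight up: 0 fully home (down, as it starts), 0.030 fully out; firm stops at both ends. A friction detent of about 4 N holds it at whatever height it is left.
- t_handle_grip (a point): Black T-shaped handle of the sealer's other valve, 140 mm left or right of the knob along the front edge; not to be moved: crossbar 56 x 16 x 16 mm on the same stem and collar. Point: middle of the crossbar; y along the bar. Starts fully down to 12 mm up, stays by friction. Behind both: a clear dome, 108 mm across, its top 55 mm above the deck, centre 116 mm from each stem.
- tin_center (a point): Loose closed gold tin, 68 mm in diameter, 23 mm tall, standing on the table just left of the sealer (200 mm deep, 260 mm wide, deck 55 mm above the table); not to be shifted. Point: its centre, half-way up.

How it is judged:
On the way:
1. the mushroom knob is pulled out to the end of its travel (over 22 of 30 mm) and kept there (value of joint vent_knob above 0.022 m), for 0.5 s.
At the end, for the whole second after the job is handed in: After having been out, the mushroom knob is fully home again (travel under 5 mm); the T-handle is within 5 mm of its starting height and the gold tin within 20 mm of its starting place (value of joint vent_knob below 0.005 m and distance of t_handle_grip from where it was at the start of the episode below 0.005 m and distance of tin_center from where it was at the start of the episode below 0.02 m); the robot touches nothing.
It fails at once if the T-handle is moved more than 5 mm (distance of t_handle_grip from where it was at the start of the episode above 0.005 m).
It fails at once if the gold tin is shifted more than 20 mm (distance of tin_center from where it was at the start of the episode above 0.02 m).
It also fails if it takes over 30 s, if anything falls off the work surface, if the arm or the gripper's body presses on something with over 40 N, if the wrist force passes 120 N, or if a joint passes its speed limit or range.

ROBOT

A 7-joint arm with a two-finger parallel gripper is mounted at the origin on a cart in front of the work surface, level with it; the furniture and walls round the work are solid. World frame = base frame: x ahead of the robot, y to its left, z up, the work surface at z = 0. Lengths are in m, angles in rad, forces in N, time in s.
With the tool pointing down it reaches from about 0.4 to 0.85 m from the base axis. Payload 4.5 kg.
Tool frame: the origin (TCP) lies at the very end of the fingers, on their centre line; the grasp point (between the pads) lies 19 mm behind it; z points along the fingers, y is the line along which they close (so a half turn about z gives the same grasp; the last joint's range is limited). The gripper opens to 88 mm and grips with 3 to 60 N. Pads are 18 mm wide; open, the fingers measure 123 mm over their backs; the gripper's body (75 mm by 187 mm) begins 45 mm behind the grasp point.
Start: joints at [1.267, 0.689, -0.195, 1.565, 0.157, 0.902, -0.215], TCP at [0.207, -0.59, 0.239] pointing down, gripper open.
Joint ranges: [-3.01, 3.01], [-0.46, 2.08], [-1.47, 1.51], [0.13, 2.56], [-1, 4.14], [0.04, 2.09], [-2.66, 2.66]. Speed limits (rad/s): [2.57, 2.57, 3.14, 3.14, 3.14, 3.14, 3.14].

INTERFACE

Orientations are given as a unit quaternion [x, y, z, w].
In Python, from plant import r, eyes, nets gives the robot as it stands.
- The arm moves only by the shell command python3 -m pendant 'ROWS' [FORCE]. ROWS is JSON, a list of rows, each an object of numbers: "claw": the opening, from 0 (shut) to 1 (fully open); "dx", "dy", "dz": the shift along the world's x, y, z in mm; "twist": the turn about the world's z in rad. In form: [{"claw": .., "dx": .., "dy": .., "dz": .., "twist": ..}, ...]. A call has 1 to 8 rows; each row is the pose to reach, as a shift and turn from the pose commanded when the call began; what a row does not reach only later rows make up. A row lasts 1/10 s, in which the tool goes at most 50 mm and 8.59 degrees, less where a joint would pass 70% of its speed; a pose out of reach is approached as far as the arm can. A call with a gripper value outside its range is refused whole. The fingers move at their own pace and stop on an object; FORCE is the grip in N (left out, the last holds). Time passes only in rows, so rows that repeat a pose let the fingers close. It gives the time, the measured TCP pose, the force, the opening and the grip force at its end, in the units of the state.
- r.get_state(): the state, without advancing time (a new reading comes with each control period).
- eyes.snapshot(name): name is "scene" or "top" or "wrist"; returns (picture, depth): 400x640x3 uint8, blue, green, red; 400x640 float32, m along the optical axis (not along the pixel's ray), 0 where there is no reading.
- eyes.camera_info(name): a dict with "K" (3x3 intrinsics, pixels), "world_to_cam" (4x4, takes a point from world to camera coordinates); the wrist camera has in their place "T_tool_cam" (4x4, takes a point from camera to tool coordinates, whose origin is the TCP and whose axes are the flange's). Camera axes: x right, y down, z forward; pixel columns grow to the right and rows downward; lengths in m; the calibration is good to about 2 mm. A picture is of the moment at which its call begins: read the wrist's pose just before it. camera_info takes no time and is no camera call.
- r.finish_job(): hands the job in; it is judged then, once.
Trained networks look in the newest picture that a camera, given by its name, has taken for a name from the list of things; names that differ only in an ending like _2 or _b are one class to them, and where a whole thing is asked for, a point or a joint stands for the part that bears it (a point fixed in the world has none). Each returns a list of dicts, best first, with "confidence" (0 to 1); they miss things now and then, are a little off and sometimes report something else, mostly with a low value. They report only what shows in the picture. A call takes as long as a camera call.
- nets.spot_in(camera, query): "box" ([left, top, width, height] as shares, 0 to 1, of the picture: columns of its width, rows of its height, round what is visible of it).
- nets.place_of(camera, query): "position" ([column, row] as shares, 0 to 1, of the picture: columns of its width, rows of its height: a listed point, or the origin of a listed thing).
The state is a dict: "clock": time; "q": joint angles; "qd": joint speeds; "joint_torque": joint torques, N m; "tool_pos": TCP position; "eef_rot": TCP orientation; "contact_force": force on the tool from outside, world axes, zero at the start; "moment": the same for the moment, N m; "opening": opening from 0.0 (shut) to 1.0 (fully open); "finger_force": force on a finger pad.
Only numpy, scipy, OpenCV 4.12 (cv2) and the standard library are available. Lean on these libraries where they do the work, as an engineer would, in place of code of your own. Each camera call takes 0.05 s, during which the arm holds its last target. There are 200 camera calls.

## Working session

There is one attempt and no reset: what is moved stays moved. The work goes in short steps, Python scripts to look and compute and a shell command to move; the robot and the scene stay as the last step left them, time stands still between calls to the robot, and variables do not carry over. Pictures are saved under pics/ and viewed, at most 10 in all, crops included, and the job is handed in when it is done.

```bash
mkdir -p pics
cat > h.py <<'E'
import numpy as np, cv2
from plant import r, eyes, nets
from scipy.spatial.transform import Rotation as R
def cam2world(name, st=None):
    ci=eyes.camera_info(name)
    if name!="wrist": return ci["K"],np.linalg.inv(np.array(ci["world_to_cam"]))
    T=np.eye(4);T[:3,:3]=R.from_quat(st["eef_rot"]).as_matrix();T[:3,3]=st["tool_pos"]
    return ci["K"],T@np.array(ci["T_tool_cam"])
def look(name,things,save=None):
    st=r.get_state(); im,d=eyes.snapshot(name); K,T=cam2world(name,st); K=np.array(K)
    if save: cv2.imwrite("pics/"+save,im)
    for t in things:
        for o in nets.place_of(name,t)[:2]:
            u,v=o["position"][0]*640,o["position"][1]*400
            p=d[int(v)-2:int(v)+3,int(u)-2:int(u)+3]; p=p[p>0]; z=np.median(p) if p.size else 0
            ray=np.array([(u-K[0,2])/K[0,0],(v-K[1,2])/K[1,1],1])
            w=T[:3,:3]@(ray*z)+T[:3,3]
            print(name,t,round(o["confidence"],2),[round(u),round(v)],"surf",w.round(4),"ray",(T[:3,:3]@ray).round(3),"cam",T[:3,3].round(3))
    return im,d,K,T
E
python3 - <<'E'
from h import *
T=["vent_knob_grip","t_handle_grip","tin_center"]
a=look("scene",T,"s.png");b=look("top",T,"t.png")
s=r.get_state();print({k:np.round(s[k],3) for k in("clock","tool_pos","eef_rot","q","contact_force")})
E
```

```text
scene vent_knob_grip 0.7 [374, 226] surf [0.5163 0.0656 0.0988] ray [ 0.526  0.529 -0.685] cam [ 0.131 -0.323  0.601]
scene t_handle_grip 0.62 [332, 186] surf [0.5258 0.2094 0.1013] ray [ 0.476  0.641 -0.603] cam [ 0.131 -0.323  0.601]
scene tin_center 0.65 [311, 186] surf [0.5471 0.3233 0.0214] ray [ 0.433  0.671 -0.602] cam [ 0.131 -0.323  0.601]
top vent_knob_grip 0.58 [378, 189] surf [0.5247 0.0776 0.1007] ray [ 0.106 -0.16  -0.991] cam [0.429 0.221 0.99 ]
top vent_knob_grip 0.34 [306, 185] surf [0.5279 0.2162 0.1038] ray [ 0.111 -0.006 -0.994] cam [0.429 0.221 0.99 ]
top t_handle_grip 0.47 [309, 185] surf [0.5275 0.2112 0.1035] ray [ 0.11  -0.011 -0.994] cam [0.429 0.221 0.99 ]
top tin_center 0.61 [246, 178] surf [0.5475 0.3412 0.0222] ray [ 0.122  0.124 -0.997] cam [0.429 0.221 0.99 ]
{'clock': np.float64(0.4), 'tool_pos': array([ 0.207, -0.59 ,  0.239]), 'eef_rot': array([ 0.986,  0.168, -0.   , -0.   ]), 'q': array([ 1.267,  0.689, -0.195,  1.565,  0.157,  0.902, -0.215]), 'contact_force': array([ 0.662,  0.447, -0.003])}
```

```bash
python3 -c "
import cv2,numpy as np
a=cv2.imread('pics/s.png')[110:310,230:490];b=cv2.imread('pics/t.png')[110:310,200:460]
cv2.imwrite('pics/c.png',np.vstack([cv2.resize(a,None,fx=1.5,fy=1.5),cv2.resize(b,None,fx=1.5,fy=1.5)])[:600])"
```

```text
(no output)
```

View pics/c.png

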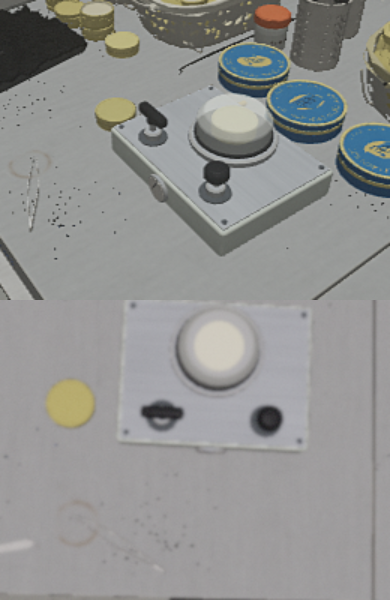

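The top view agrees with the networks: the knob is at px (378,189) and the T-handle, with its bar along y, at (308,185). The dome is behind them and the tin is at (246,178). The fingers' current orientation (mostly along y, left finger angled away from the dome) suits the grasp, so I'm moving above the knob.

```bash
python3 -m pendant '[{"claw":1,"dx":40,"dy":40,"dz":10},{"claw":1,"dx":80,"dy":80,"dz":20},{"claw":1,"dx":120,"dy":120,"dz":20},{"claw":1,"dx":160,"dy":160,"dz":20},{"claw":1,"dx":190,"dy":200,"dz":20},{"claw":1,"dx":220,"dy":240,"dz":20},{"claw":1,"dx":240,"dy":280,"dz":20},{"claw":1,"dx":260,"dy":320,"dz":20}]' 20
```

```text
validation failed for argument at $[0]...
```

```bash
python3 -m pendant '[{"claw":1,"dx":40,"dy":40,"dz":10,"twist":0},{"claw":1,"dx":80,"dy":80,"dz":20,"twist":0},{"claw":1,"dx":120,"dy":120,"dz":20,"twist":0},{"claw":1,"dx":160,"dy":160,"dz":20,"twist":0},{"claw":1,"dx":190,"dy":200,"dz":20,"twist":0},{"claw":1,"dx":220,"dy":240,"dz":20,"twist":0},{"claw":1,"dx":240,"dy":280,"dz":20,"twist":0},{"claw":1,"dx":260,"dy":320,"dz":20,"twist":0}]' 20
```

```text
clock: 1.2
tool_pos: [0.4606, -0.2827, 0.2589]
eef_rot: [0.986, 0.168, 0.0, 0.0]
contact_force: [1.1, -0.3, -0.1]
opening: 0.999
finger_force: 0.0
```

```bash
python3 -m pendant '[{"claw":1,"dx":10,"dy":48,"dz":0,"twist":0},{"claw":1,"dx":20,"dy":96,"dz":0,"twist":0},{"claw":1,"dx":30,"dy":144,"dz":0,"twist":0},{"claw":1,"dx":40,"dy":192,"dz":0,"twist":0},{"claw":1,"dx":48,"dy":240,"dz":0,"twist":0},{"claw":1,"dx":52,"dy":285,"dz":-10,"twist":0},{"claw":1,"dx":56,"dy":325,"dz":-20,"twist":0},{"claw":1,"dx":56,"dy":347,"dz":-30,"twist":0}]'
python3 -m pendant '[{"claw":1,"dx":0,"dy":0,"dz":0,"twist":0},{"claw":1,"dx":0,"dy":0,"dz":0,"twist":0}]'
python3 - <<'E'
from h import *
T=["vent_knob_grip","t_handle_grip"]
look("wrist",T,"w.png"); look("top",T); look("scene",T)
E
```

```text
clock: 2.0
tool_pos: [0.5158, 0.0673, 0.2287]
eef_rot: [0.985, 0.171, 0.001, -0.001]
contact_force: [0.0, 0.3, 0.0]
opening: 0.999
finger_force: 0.0
clock: 2.2
tool_pos: [0.5152, 0.0619, 0.2288]
eef_rot: [0.986, 0.168, -0.0, 0.0]
contact_force: [-0.1, -0.3, -0.7]
opening: 1.001
finger_force: 0.0
wrist t_handle_grip 0.86 [132, 110] surf [0.5314 0.2129 0.1039] ray [-0.195  0.483 -1.034] cam [0.583 0.086 0.375]
top vent_knob_grip 0.44 [379, 191] surf [0.498  0.1117 0.3176] ray [ 0.101 -0.161 -0.992] cam [0.429 0.221 0.99 ]
top t_handle_grip 0.51 [307, 183] surf [0.5303 0.2156 0.1048] ray [ 0.114 -0.006 -0.994] cam [0.429 0.221 0.99 ]
scene vent_knob_grip 0.7 [376, 226] surf [0.5186 0.0633 0.0986] ray [ 0.529  0.527 -0.686] cam [ 0.131 -0.323  0.601]
scene t_handle_grip 0.7 [334, 186] surf [0.5266 0.2049 0.1023] ray [ 0.479  0.638 -0.604] cam [ 0.131 -0.323  0.601]
```

View pics/w.png

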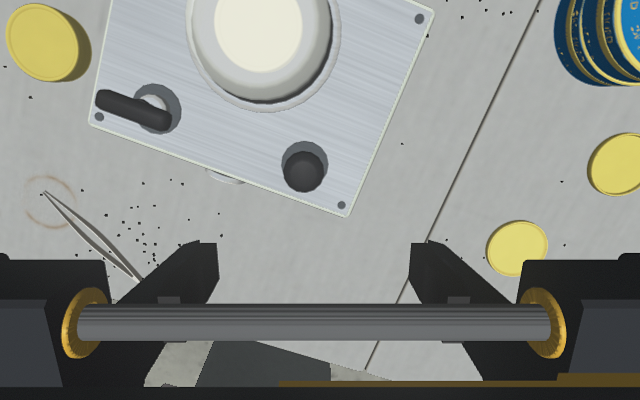

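The wrist view shows the knob head at about px (304,170) and the T-handle at (132,110), well clear of the fingers. I'll refine the knob position from the dark blob.

Run:
```python
from h import *
st=r.get_state();K,T=cam2world("wrist",st);K=np.array(K)
im=cv2.imread("pics/w.png",0)
m=((im<75)*255).astype(np.uint8);m[230:]=0
n,l,s,c=cv2.connectedComponentsWithStats(m)
i=l[172,304];print(s[i],c[i])
for z in(.087,.092,.097):
    ray=T[:3,:3]@np.array([(c[i][0]-K[0,2])/K[0,0],(c[i][1]-K[1,2])/K[1,1],1]);k=(z-T[2,3])/ray[2];print(z,(T[:3,3]+k*ray).round(4), "px/34mm",34e-3*K[0,0]/k)
```

```text
[ 283  151   41   41 1234] [303.31361426 171.3273906 ]
0.087 [0.5263 0.0754 0.087 ] px/34mm 40.373066250303594
0.092 [0.5273 0.0756 0.092 ] px/34mm 41.086392309577214
0.097 [0.5282 0.0758 0.097 ] px/34mm 41.82537834868873
```

```bash
python3 -m pendant '[{"claw":1,"dx":6,"dy":7,"dz":-20,"twist":0},{"claw":1,"dx":11,"dy":13,"dz":-50,"twist":0},{"claw":1,"dx":11,"dy":13,"dz":-80,"twist":0},{"claw":1,"dx":11,"dy":13,"dz":-105,"twist":0},{"claw":1,"dx":11,"dy":13,"dz":-125,"twist":0},{"claw":1,"dx":11,"dy":13,"dz":-145,"twist":0},{"claw":1,"dx":11,"dy":13,"dz":-158,"twist":0},{"claw":1,"dx":11,"dy":13,"dz":-158,"twist":0}]' 20
python3 - <<'E'
from h import *
look("wrist",["vent_knob_grip"],"w2.png")
print(r.get_state()["tool_pos"])
E
```

```text
clock: 3.45
tool_pos: [0.5254, 0.0754, 0.0694]
eef_rot: [0.986, 0.168, -0.001, 0.0]
contact_force: [0.2, -0.1, -0.6]
opening: 1.001
finger_force: 0.0
wrist vent_knob_grip 0.55 [317, 282] surf [0.5328 0.0771 0.1006] ray [-0.471 -0.177 -0.896] cam [0.593 0.1   0.215]
[0.52659329 0.07556138 0.07105751]
```

View pics/w2.png

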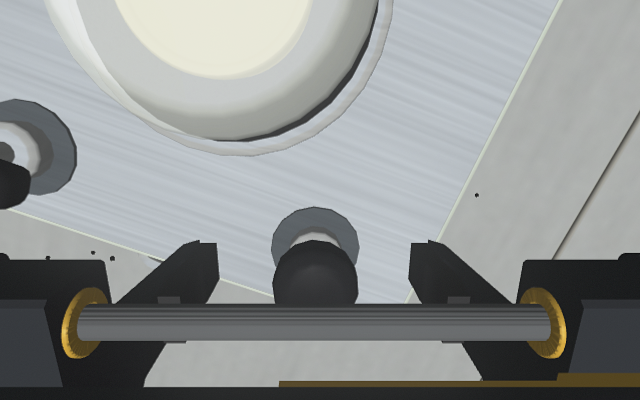

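The knob is centred between the fingers (px 315 against a finger midpoint of about 314), and the network's grip point projects to (0.527, 0.075). Closing now.

```bash
python3 -m pendant '[{"claw":0.2,"dx":0,"dy":0,"dz":0,"twist":0},{"claw":0.2,"dx":0,"dy":0,"dz":0,"twist":0},{"claw":0.2,"dx":0,"dy":0,"dz":0,"twist":0},{"claw":0.2,"dx":0,"dy":0,"dz":0,"twist":0},{"claw":0.2,"dx":0,"dy":0,"dz":0,"twist":0},{"claw":0.2,"dx":0,"dy":0,"dz":0,"twist":0},{"claw":0.2,"dx":0,"dy":0,"dz":0,"twist":0},{"claw":0.2,"dx":0,"dy":0,"dz":0,"twist":0}]' 25
```

```text
clock: 4.35
tool_pos: [0.5264, 0.0751, 0.0707]
eef_rot: [0.986, 0.168, 0.0, 0.0]
contact_force: [0.4, -0.8, -0.4]
opening: 0.361
finger_force: 25.0
```

```bash
python3 -m pendant '[{"claw":0.2,"dx":0,"dy":0,"dz":5,"twist":0},{"claw":0.2,"dx":0,"dy":0,"dz":10,"twist":0},{"claw":0.2,"dx":0,"dy":0,"dz":15,"twist":0},{"claw":0.2,"dx":0,"dy":0,"dz":20,"twist":0},{"claw":0.2,"dx":0,"dy":0,"dz":24,"twist":0},{"claw":0.2,"dx":0,"dy":0,"dz":27,"twist":0},{"claw":0.2,"dx":0,"dy":0,"dz":30,"twist":0},{"claw":0.2,"dx":0,"dy":0,"dz":30,"twist":0}]'
python3 - <<'E'
from h import *
im,d,K,T=look("scene",["vent_knob_grip"],"s2.png")
cv2.imwrite("pics/s2c.png",cv2.resize(im[140:280,280:460],None,fx=3,fy=3))
E
```

```text
clock: 5.15
tool_pos: [0.5264, 0.0752, 0.1008]
eef_rot: [0.986, 0.168, 0.0, 0.0]
contact_force: [0.4, -3.6, -2.6]
opening: 0.358
finger_force: 25.0
scene vent_knob_grip 0.5 [377, 211] surf [0.5232 0.0672 0.1301] ray [ 0.546  0.543 -0.656] cam [ 0.131 -0.323  0.601]
```

View pics/s2c.png

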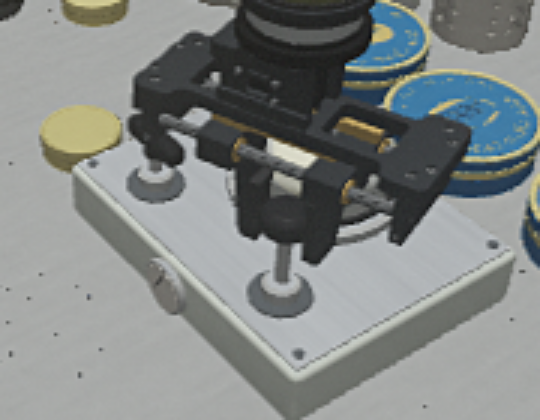

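The crop shows the knob raised in the grip, with a long stem visible at crop px (283,260) and its surface about 30 mm higher than before. The T-handle at (155,135) hasn't moved. Holding it out for 1 s, then pushing it down.

```bash
python3 -m pendant '[{"claw":0.2,"dx":0,"dy":0,"dz":0,"twist":0},{"claw":0.2,"dx":0,"dy":0,"dz":0,"twist":0},{"claw":0.2,"dx":0,"dy":0,"dz":0,"twist":0},{"claw":0.2,"dx":0,"dy":0,"dz":0,"twist":0},{"claw":0.2,"dx":0,"dy":0,"dz":0,"twist":0},{"claw":0.2,"dx":0,"dy":0,"dz":0,"twist":0},{"claw":0.2,"dx":0,"dy":0,"dz":0,"twist":0},{"claw":0.2,"dx":0,"dy":0,"dz":0,"twist":0}]'
python3 -m pendant '[{"claw":0.2,"dx":0,"dy":0,"dz":0,"twist":0},{"claw":0.2,"dx":0,"dy":0,"dz":0,"twist":0},{"claw":0.2,"dx":0,"dy":0,"dz":0,"twist":0},{"claw":0.2,"dx":0,"dy":0,"dz":0,"twist":0}]'
python3 -m pendant '[{"claw":0.2,"dx":0,"dy":0,"dz":-5,"twist":0},{"claw":0.2,"dx":0,"dy":0,"dz":-10,"twist":0},{"claw":0.2,"dx":0,"dy":0,"dz":-15,"twist":0},{"claw":0.2,"dx":0,"dy":0,"dz":-20,"twist":0},{"claw":0.2,"dx":0,"dy":0,"dz":-25,"twist":0},{"claw":0.2,"dx":0,"dy":0,"dz":-28,"twist":0},{"claw":0.2,"dx":0,"dy":0,"dz":-30,"twist":0},{"claw":0.2,"dx":0,"dy":0,"dz":-31,"twist":0}]'
python3 -m pendant '[{"claw":0.2,"dx":0,"dy":0,"dz":0,"twist":0},{"claw":0.2,"dx":0,"dy":0,"dz":0,"twist":0}]'
```

```text
clock: 6.05
tool_pos: [0.5264, 0.0752, 0.1008]
eef_rot: [0.986, 0.168, 0.0, 0.0]
contact_force: [1.9, -4.1, -3.0]
opening: 0.356
finger_force: 25.0
clock: 6.45
tool_pos: [0.5264, 0.0752, 0.1008]
eef_rot: [0.986, 0.168, 0.0, 0.0]
contact_force: [2.3, -3.4, -2.9]
opening: 0.356
finger_force: 25.0
clock: 7.25
tool_pos: [0.5265, 0.0752, 0.0705]
eef_rot: [0.986, 0.168, 0.0, 0.0]
contact_force: [-0.9, -5.3, 19.1]
opening: 0.358
finger_force: 25.0
clock: 7.45
tool_pos: [0.5265, 0.0752, 0.0706]
eef_rot: [0.986, 0.168, 0.0, 0.0]
contact_force: [-0.9, -5.0, 9.3]
opening: 0.358
finger_force: 25.0
```

The 19 N upward reaction shows the knob is at its lower stop. Releasing and retreating straight up.

```bash
python3 -m pendant '[{"claw":1,"dx":0,"dy":0,"dz":0,"twist":0},{"claw":1,"dx":0,"dy":0,"dz":0,"twist":0},{"claw":1,"dx":0,"dy":0,"dz":0,"twist":0},{"claw":1,"dx":0,"dy":0,"dz":0,"twist":0},{"claw":1,"dx":0,"dy":0,"dz":0,"twist":0},{"claw":1,"dx":0,"dy":0,"dz":0,"twist":0},{"claw":1,"dx":0,"dy":0,"dz":10,"twist":0},{"claw":1,"dx":0,"dy":0,"dz":30,"twist":0}]'
python3 -m pendant '[{"claw":1,"dx":0,"dy":0,"dz":30,"twist":0},{"claw":1,"dx":0,"dy":0,"dz":60,"twist":0},{"claw":1,"dx":0,"dy":0,"dz":90,"twist":0},{"claw":1,"dx":0,"dy":0,"dz":120,"twist":0},{"claw":1,"dx":-20,"dy":-30,"dz":140,"twist":0},{"claw":1,"dx":-30,"dy":-60,"dz":150,"twist":0},{"claw":1,"dx":-30,"dy":-60,"dz":150,"twist":0},{"claw":1,"dx":-30,"dy":-60,"dz":150,"twist":0}]'
python3 - <<'E'
from h import *
T=["vent_knob_grip","t_handle_grip","tin_center"]
im,d,K,TT=look("scene",T,"s3.png");look("top",T)
cv2.imwrite("pics/s3c.png",cv2.resize(im[140:280,280:460],None,fx=3,fy=3))
E
```

```text
clock: 8.25
tool_pos: [0.5253, 0.0754, 0.0995]
eef_rot: [0.986, 0.168, -0.001, 0.0]
contact_force: [0.6, 0.2, 0.1]
opening: 0.999
finger_force: 0.0
clock: 9.05
tool_pos: [0.4964, 0.015, 0.2506]
eef_rot: [0.986, 0.167, 0.001, 0.0]
contact_force: [0.6, 0.1, -0.6]
opening: 1.001
finger_force: 0.0
scene vent_knob_grip 0.6 [378, 225] surf [0.5249 0.064  0.0983] ray [ 0.535  0.525 -0.683] cam [ 0.131 -0.323  0.601]
scene t_handle_grip 0.66 [329, 186] surf [0.5221 0.2138 0.0993] ray [ 0.47   0.645 -0.603] cam [ 0.131 -0.323  0.601]
scene tin_center 0.71 [307, 188] surf [0.5357 0.3256 0.0216] ray [ 0.422  0.676 -0.605] cam [ 0.131 -0.323  0.601]
top vent_knob_grip 0.48 [378, 190] surf [0.5233 0.079  0.1003] ray [ 0.105 -0.159 -0.991] cam [0.429 0.221 0.99 ]
top t_handle_grip 0.59 [309, 186] surf [0.526  0.2107 0.1036] ray [ 0.109 -0.012 -0.995] cam [0.429 0.221 0.99 ]
top tin_center 0.67 [249, 179] surf [0.5449 0.3353 0.0219] ray [ 0.119  0.118 -0.997] cam [0.429 0.221 0.99 ]
```

View pics/s3c.png

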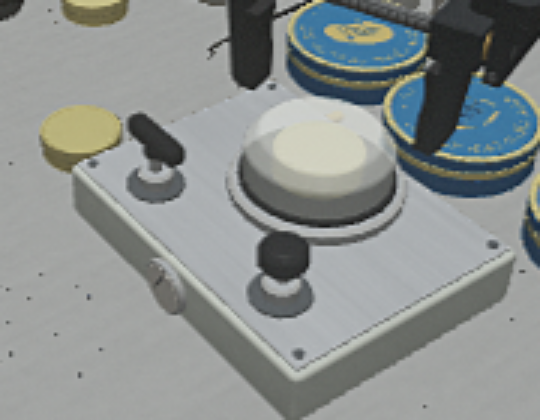

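The picture shows the knob fully down on its collar at crop px (283,257). The T-handle and tin are where they were, and the gripper touches nothing.

```bash
python3 -c "
from plant import r
print(r.finish_job())"
```

```text
the job is handed in; nothing more can be done
None
```

The knob was pulled up 30 mm, held out for over 1 s, pushed back to its lower stop and released; camera checks showed the T-handle and tin unmoved, and the job is handed in (no verdict was returned).

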